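Make up two fixing kits for the castings

ROBOT

A 6-joint arm with a two-finger parallel gripper is mounted at the origin on the work surface. World frame = base frame: x ahead of the robot, y to its left, z up, the work surface at z = 0. Lengths are in m, angles in rad, forces in N, time in s.
With the tool pointing down it reaches from about 0.35 to 0.775 m from the base axis. Payload 7.3 kg.
Tool frame: the origin (TCP) lies midway between the tips of the shut fingers; the grasp point (between the pads) lies 19 mm behind it (robot.tcp_to_grasp is the distance from the TCP to the grasp point, in m); z points along the fingers, y is the line along which they close (so a half turn about z gives the same grasp; the last joint's range is limited). The gripper opens to 92 mm and grips with 3 to 60 N. Pads are 19 mm wide; open, the fingers measure 130 mm over their backs; the gripper's body (75 mm by 190 mm) begins 47 mm behind the grasp point.
Start: joints at [-1.418, 0.342, 1.524, -0, 1.275, -0.146], TCP at [0.155, -0.502, 0.227] pointing down, gripper open.
Joint ranges: [-2.53, 2.53], [-0.77, 2.02], [0.04, 2.7], [-1, 4.14], [0.28, 2.66], [-3.11, 3.11]. Speed limits (rad/s): [2.57, 2.57, 3.14, 3.14, 3.14, 3.14].

INTERFACE

Orientations are given as [roll, pitch, yaw] about the fixed x, y, z axes, in that order (R = Rz(yaw) Ry(pitch) Rx(roll)).
In Python, from cell import readout, cams, ticket, robot gives the robot as it stands. The module is installed in compiled form; this text tells all that it offers.
- The arm moves only by the tool jog_arm, never from a script. Its argument "plan" is a list of rows, each a list of 5 numbers: the shift along the world's x, y, z each as a share of 0.08 m, from -1 to 1, then the turn about the world's z as a share of 90 degrees, from -1 to 1, then the opening, from -1 (shut) to 1 (fully open). A call has 1 to 12 rows; each row is the pose to reach, as a shift and turn from the pose commanded when the call began; what a row does not reach only later rows make up. A row lasts 1/10 s, in which the tool goes at most 50 mm and 8.59 degrees, less where a joint would pass 70% of its speed; a pose out of reach is approached as far as the arm can. A call with a number of a shift or a turn outside -1 to 1 is refused whole. A call with a gripper value outside its range is refused whole. The fingers move at their own pace and stop on an object; "squeeze" is the grip in N (left out, the last holds). Time passes only in rows, so rows that repeat a pose let the fingers close. It gives the time, the measured TCP pose, the force, the opening and the grip force at its end, in the units of the state.
- readout.observe(): the state, without advancing time (a new reading comes with each control period).
- cams.read_camera(name): name is "side" or "top"; returns the picture (420x560x3 uint8, blue, green, red); there is no depth.
- cams.calibration(name): a dict with "K" (3x3 intrinsics, pixels), "world_from_camera" (4x4, takes a point from camera to world coordinates). Camera axes: x right, y down, z forward; pixel columns grow to the right and rows downward; lengths in m; the calibration is good to about 2 mm. A picture is of the moment at which its call begins. calibration takes no time and is no camera call.
- ticket.hand_in(): hands the job in; it is judged then, once.
The state is a dict: "time": time; "qpos": joint angles; "qvel": joint speeds; "joint_efforts": joint torques, N m; "tool_pos": TCP position; "tool_rot": TCP orientation; "contact_force": force on the tool from outside, world axes, zero at the start; "torque": the same for the moment, N m; "opening": finger opening in m; "grip_force": force on a finger pad.
Only numpy, scipy, OpenCV 4.12 (cv2) and the standard library are available. Lean on these libraries where they do the work, as an engineer would, in place of code of your own. Each camera call takes 0.05 s, during which the arm holds its last target. There are 200 camera calls.

TASK

Make up the two fixing kits for the castings: in the three-pocket tray, the flanged stub in the middle pocket with the small collar and the tall coupling nut in the two end pockets, either way round; in the two-pocket tray, the large collar and the wide hex nut, one to a pocket, either way round. Everything must end standing upright as it stands now, flat on the floor of its pocket. Leave the tape measure, the hand brush and the grinding disc where they lie.

Things in the scene. Friction and masses are not known exactly. Their poses are not given: they have to be found in the camera images.
- tray3: Three-pocket kit tray. Fixed open plywood tray, 260 x 90 x 14 mm outside, long side along its x axis, which points away from the robot within 0.2 rad; three pockets in a row, each 80 x 80 mm inside. Walls and dividers 5 mm thick, rim 14 mm and pocket floors 5 mm above the bench. Origin at the centre of its underside, z up. Pocket centres: x = -85, 0 and +85 mm, y = 0 in the tray frame.
- tray2: Two-pocket kit tray. Fixed open plywood tray, 175 x 90 x 14 mm outside, long side along its x axis, which points away from the robot within 0.2 rad; two pockets in a row, each 80 x 80 mm inside. Walls and dividers 5 mm thick, rim 14 mm and pocket floors 5 mm above the bench. Origin at the centre of its underside, z up. Pocket centres: x = -42.5 and +42.5 mm, y = 0 in the tray frame.
- stub: Flanged stub, steel, about 0.3 kg: a flat round flange 56 mm across and 8 mm thick with a plain round post 24 mm across rising from its centre to 50 mm above the underside. Loose, standing upright on the bench. Origin at the centre of its underside, z up; round about z, so its yaw has no meaning.
- large_collar: Large steel collar (thick ring), 56 mm outside, 36 mm bore, 30 mm high, about 0.3 kg, bore upright. Loose, standing upright on the bench. Origin at the centre of its underside, z up; round about z, so its yaw has no meaning.
- small_collar: Small steel collar (thick ring), 40 mm outside, 22 mm bore, 30 mm high, about 0.18 kg, bore upright. Loose, standing upright on the bench. Origin at the centre of its underside, z up; round about z, so its yaw has no meaning.
- tall_nut: Tall coupling nut: hexagonal steel column, 30 mm across flats (34.6 mm across corners), 60 mm high, about 0.25 kg, dark 18 mm bore seen at the top. Loose, standing upright on the bench. Origin at the centre of its underside, z up; the six flats face the directions at 0, 60, 120 ... degrees from its x axis.
- wide_nut: Wide hex nut, steel, 46 mm across flats (53 mm across corners), 30 mm high, about 0.26 kg, dark 28 mm bore seen at the top. Loose, standing upright on the bench. Origin at the centre of its underside, z up; the six flats face the directions at 0, 60, 120 ... degrees from its x axis.
- tape: Bystander: black tape measure lying on its side, 68 x 62 mm, 36 mm high, yellow disc on top, loose, among the stock; not to be moved. Origin at the centre of its underside.
- brush: Bystander: wooden hand brush, bristles down, 45 x 260 mm (long along its y axis), 52 mm high, loose, beyond the trays; not to be moved. Origin at the centre of its underside.
- disc: Bystander: dark grinding disc 115 mm across, 6 mm thick, lying flat, loose, beyond the trays; not to be moved. Origin at the centre of its underside.
There are look-alikes about, which are no part of the job. What is shaped like the wide_nut but orange is not meant.

How it is judged:
At the end, for the whole second after the job is handed in: Stub in the middle pocket of the three-pocket tray, small collar and tall nut in its ends; large collar and wide nut one to a pocket of the other; each within 27 mm of the pocket centre along both tray axes, underside on the floor (1 to 9 mm above bench), upright within 0.1 rad, at rest (x of stub in the frame of tray3 between -0.027 and 0.027 m and y of stub in the frame of tray3 between -0.027 and 0.027 m and z of stub in the frame of tray3 between 0.001 and 0.009 m and (((x of small_collar in the frame of tray3 between 0.058 and 0.112 m and y of small_collar in the frame of tray3 between -0.027 and 0.027 m and z of small_collar in the frame of tray3 between 0.001 and 0.009 m) and (x of tall_nut in the frame of tray3 between -0.112 and -0.058 m and y of tall_nut in the frame of tray3 between -0.027 and 0.027 m and z of tall_nut in the frame of tray3 between 0.001 and 0.009 m)) or ((x of small_collar in the frame of tray3 between -0.112 and -0.058 m and y of small_collar in the frame of tray3 between -0.027 and 0.027 m and z of small_collar in the frame of tray3 between 0.001 and 0.009 m) and (x of tall_nut in the frame of tray3 between 0.058 and 0.112 m and y of tall_nut in the frame of tray3 between -0.027 and 0.027 m and z of tall_nut in the frame of tray3 between 0.001 and 0.009 m))) and (((x of large_collar in the frame of tray2 between 0.0155 and 0.0695 m and y of large_collar in the frame of tray2 between -0.027 and 0.027 m and z of large_collar in the frame of tray2 between 0.001 and 0.009 m) and (x of wide_nut in the frame of tray2 between -0.0695 and -0.0155 m and y of wide_nut in the frame of tray2 between -0.027 and 0.027 m and z of wide_nut in the frame of tray2 between 0.001 and 0.009 m)) or ((x of large_collar in the frame of tray2 between -0.0695 and -0.0155 m and y of large_collar in the frame of tray2 between -0.027 and 0.027 m and z of large_collar in the frame of tray2 between 0.001 and 0.009 m) and (x of wide_nut in the frame of tray2 between 0.0155 and 0.0695 m and y of wide_nut in the frame of tray2 between -0.027 and 0.027 m and z of wide_nut in the frame of tray2 between 0.001 and 0.009 m))) and angle between each of stub, large_collar, small_collar, tall_nut, wide_nut's own z axis and vertical below 0.1 rad and linear speed of each of stub, large_collar, small_collar, tall_nut, wide_nut below 0.02 m/s and angular speed of each of stub, large_collar, small_collar, tall_nut, wide_nut below 0.2 rad/s); the robot touches nothing.
It fails at once if the tape measure was shifted by more than 20 mm (distance of tape from where it was at the start of the episode above 0.02 m).
It fails at once if the hand brush was shifted by more than 20 mm (distance of brush from where it was at the start of the episode above 0.02 m).
It fails at once if the grinding disc was shifted by more than 20 mm (distance of disc from where it was at the start of the episode above 0.02 m).
It also fails if it takes over 125 s, if anything falls off the work surface, if the arm or the gripper's body presses on something with over 40 N, if the wrist force passes 120 N, or if a joint passes its speed limit or range.

## Working session

There is one attempt and no reset: what is moved stays moved. The work goes in short steps, Python scripts to look and compute and a tool call to move; the robot and the scene stay as the last step left them, time stands still between calls to the robot, and variables do not carry over. Pictures are saved under pics/ and viewed, at most 14 in all, crops included, and the job is handed in when it is done.

Besides the shell and the picture viewer there is one more tool, called after "Request:" by a JSON object that holds its "method" and its "body", one argument or row to a line. jog_arm: Moves the arm, as the interface text tells. Shift numbers are shares of 0.08 m and turn numbers shares of 90 degrees, none past 1 either way. Its arguments: {"type":"object","properties":{"plan":{"type":"array"},"squeeze":{"type":"number"}},"required":["plan"]}

```bash
mkdir -p pics
cat > h.py <<'E'
import numpy as np, cv2
from cell import readout, cams, ticket, robot
def px2w(cam,u,v,z):
    c=cams.calibration(cam);K=np.array(c["K"]);T=np.array(c["world_from_camera"])
    d=T[:3,:3]@np.linalg.inv(K)@np.array([u,v,1.]);o=T[:3,3]
    return o+d*(z-o[2])/d[2]
def w2px(cam,p):
    c=cams.calibration(cam);K=np.array(c["K"]);T=np.linalg.inv(np.array(c["world_from_camera"]))
    q=K@(T[:3,:3]@np.array(p,float)+T[:3,3]);return q[:2]/q[2]
E
python3 - <<'E'
from h import *
for n in("top","side"):
    cv2.imwrite(f"pics/{n}0.png",cams.read_camera(n)); print(n,np.round(cams.calibration(n)["K"],1).tolist(),np.round(cams.calibration(n)["world_from_camera"],3).tolist())
s=readout.observe();print(s["tool_pos"],s["tool_rot"],s["opening"],s["time"])
E
```

```text
top [[457.5, 0.0, 287.4], [0.0, 457.5, 206.3], [0.0, 0.0, 1.0]] [[-0.007, -0.998, 0.057, 0.518], [-1.0, 0.007, 0.0, 0.037], [-0.001, -0.057, -0.998, 1.176], [0.0, 0.0, 0.0, 1.0]]
side [[519.1, 0.0, 287.0], [0.0, 519.1, 212.3], [0.0, 0.0, 1.0]] [[0.973, -0.165, 0.162, 0.414], [-0.232, -0.713, 0.662, -0.843], [0.006, -0.682, -0.732, 0.987], [0.0, 0.0, 0.0, 1.0]]
[ 0.15449568 -0.50137645  0.22612103] [-3.14025294e+00 -1.89379013e-04  2.98791434e-01] 0.09166798656068365 0.1
```

View pics/top0.png

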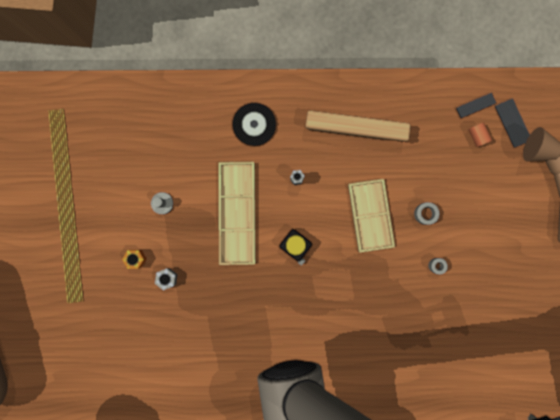

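View pics/side0.png

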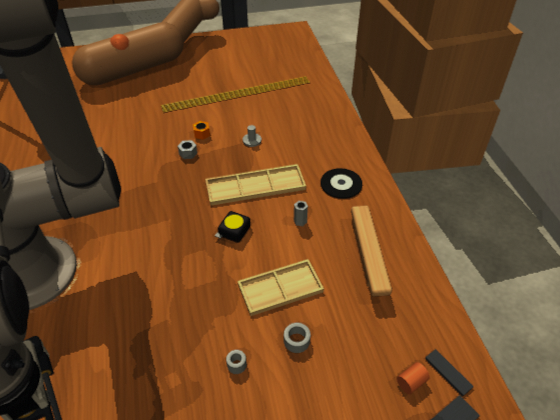

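Top view: stub (162,203), tall nut (297,177), large collar (428,213), small collar (439,266). There are two wide hexes: steel at (165,279) and orange at (133,259). The steel one is the wide nut. I'll check with one enlarged crop.

Run:
```python
from h import *
a=cv2.imread("pics/top0.png")
def crop(u,v,w,h,s): return cv2.resize(a[v:v+h,u:u+w],None,fx=s,fy=s,interpolation=cv2.INTER_CUBIC)
cv2.imwrite("pics/c1.png",np.vstack([np.hstack([crop(110,180,80,60,5),crop(110,240,80,60,5)]),np.hstack([crop(270,150,80,60,5),crop(400,200,60,90,4)[:300,:240],np.zeros((300,160,3),np.uint8)])]))
cv2.imwrite("pics/c2.png",np.hstack([crop(205,150,65,125,4),crop(340,165,65,125,4)]))
```

```text
(no output)
```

View pics/c1.png

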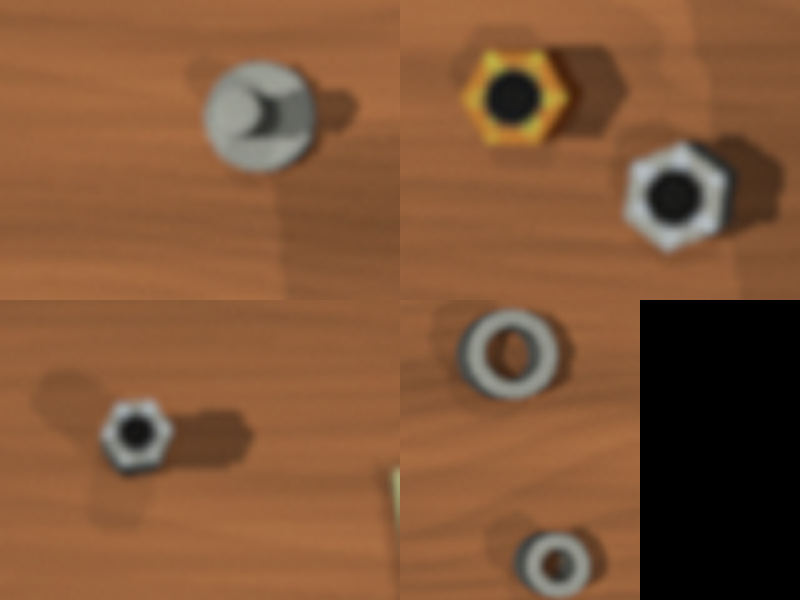

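View pics/c2.png

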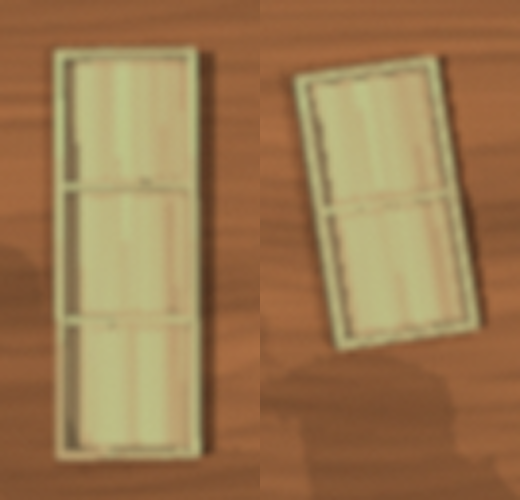

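Steel wide nut confirmed at (164,279); the orange one at (132.5,259) is the look-alike. In crop 2 the tray outlines are clear. Now I'll compute the positions.

Run:
```python
from h import *
P=dict(stub_fl=(161.6,203,.008),stub_top=(157.2,201.7,.05),wide=(164.2,279,.03),orange=(132.2,259,.03),tall=(296.8,176,.06),lc=(427.4,213.1,.03),sc=(439.1,265.9,.03))
for k,(u,v,z) in P.items(): print(k,np.round(px2w("top",u,v,z),4))
for n,o,c,xs in(("tray3",(205,150),[(54,49),(197,47),(201,457),(57,460)],(-.085,0,.085)),("tray2",(340,165),[(35,76),(179,54),(220,326),(77,350)],(-.0425,.0425))):
    w=np.array([px2w("top",o[0]+(x+.5)/4-.5,o[1]+(y+.5)/4-.5,.014) for x,y in c])[:,:2]
    d=(w[0]+w[1]-w[2]-w[3])/2; a=np.arctan2(d[1],d[0]); m=w.mean(0)
    print(n,"size",np.linalg.norm(d),np.linalg.norm(w[0]-w[1]),"ang",np.degrees(a),"c",m.round(4),[(m+x*d/np.linalg.norm(d)).round(4).tolist() for x in xs])
def sd(x,y,z): return w2px("side",(x,y,z)).round(0).tolist()
s=px2w("top",*P["stub_top"]);print(sd(*s)); print(sd(*px2w("top",*P["tall"])),sd(*px2w("top",*P["lc"])),sd(*px2w("top",*P["wide"])))
```

```text
stub_fl [0.5955 0.3594 0.008 ]
stub_top [0.596  0.3587 0.05  ]
wide [0.4046 0.3453 0.03  ]
orange [0.4547 0.4255 0.03  ]
tall [0.6559 0.014  0.06  ]
lc [ 0.5637 -0.3132  0.03  ]
sc [ 0.4319 -0.339   0.03  ]
tray3 size 0.26112872500709505 0.09147070054627393 ang 0.4233693997323969 c [0.5692 0.1673] [[0.4842, 0.1667], [0.5692, 0.1673], [0.6542, 0.1679]]
tray2 size 0.17524751256295434 0.09307002524711602 ang 7.623196639997258 c [ 0.5609 -0.176 ] [[0.5188, -0.1817], [0.6031, -0.1704]]
[250.0, 127.0]
[300.0, 205.0] [295.0, 333.0] [186.0, 145.0]
```

Side-view reprojections agree with the picture. First the small collar: approach to above it at about z = 0.09.

Request:
{"method": "jog_arm", "body": {
  "plan": [
    [0.33, 0.2, -0.2, -0.09, 0.5],
    [0.67, 0.4, -0.4, -0.19, 0.5],
    [1, 0.6, -0.6, -0.19, 0.5]
  ],
  "squeeze": 40
}}

```text
time: 0.4
tool_pos: [0.2352, -0.453, 0.1779]
tool_rot: [-3.141, 0.0, -0.005]
contact_force: [0.1, -0.4, 0.6]
opening: 0.0724
grip_force: 0.0
```

Request:
{"method": "jog_arm", "body": {
  "plan": [
    [0.33, 0.2, -0.2, 0, 0.5],
    [0.67, 0.4, -0.4, 0, 0.5],
    [1, 0.6, -0.6, 0, 0.5]
  ]
}}

```text
time: 0.7
tool_pos: [0.3155, -0.4048, 0.1299]
tool_rot: [-3.141, 0.0, 0.0]
contact_force: [0.4, -0.4, 0.6]
opening: 0.0687
grip_force: 0.0
```

Request:
{"method": "jog_arm", "body": {
  "plan": [
    [0.33, 0.2, -0.2, 0, 0.5],
    [0.67, 0.4, -0.4, 0, 0.5],
    [1, 0.6, -0.5, 0, 0.5]
  ]
}}

```text
time: 1.0
tool_pos: [0.395, -0.3562, 0.089]
tool_rot: [-3.14, 0.002, 0.0]
contact_force: [-0.9, -0.6, 0.1]
opening: 0.0687
grip_force: 0.0
```

Request:
{"method": "jog_arm", "body": {
  "plan": [
    [0.23, 0.11, 0, 0, 0.5],
    [0.46, 0.23, 0, 0, 0.5],
    [0.46, 0.23, 0, 0, 0.5],
    [0.46, 0.23, 0, 0, 0.5]
  ]
}}

```text
time: 1.4
tool_pos: [0.4311, -0.3391, 0.0904]
tool_rot: [-3.141, 0.001, 0.001]
contact_force: [0.7, 0.7, -0.1]
opening: 0.0686
grip_force: 0.0
```

Request:
{"method": "jog_arm", "body": {
  "plan": [
    [0, 0, -0.4, 0, 0.5],
    [0, 0, -0.75, 0, 0.5],
    [0, 0, -0.96, 0, 0.5],
    [0, 0, -0.96, 0, 0.5],
    [0, 0, -0.96, 0, -1],
    [0, 0, -0.96, 0, -1],
    [0, 0, -0.96, 0, -1],
    [0, 0, -0.96, 0, -1],
    [0, 0, -0.96, 0, -1],
    [0, 0, -0.96, 0, -1]
  ]
}}

```text
time: 2.4
tool_pos: [0.4317, -0.3398, 0.0148]
tool_rot: [3.14, -0.001, 0.0]
contact_force: [-1.3, 0.1, 6.2]
opening: 0.0386
grip_force: 40.0
```

Request:
{"method": "jog_arm", "body": {
  "plan": [
    [0, 0, 0.1, 0, -1],
    [0, 0, 0.3, 0, -1],
    [0, 0, 0.6, 0, -1],
    [0, 0, 1, 0, -1],
    [0, 0, 1, 0, -1]
  ]
}}

```text
time: 2.9
tool_pos: [0.4331, -0.3409, 0.098]
tool_rot: [3.136, -0.005, 0.001]
contact_force: [0.5, 0.3, -1.8]
opening: 0.0389
grip_force: 40.0
```

Request:
{"method": "jog_arm", "body": {
  "plan": [
    [0, 0.2, 0.2, 0, -1],
    [0.05, 0.5, 0.4, 0, -1],
    [0.1, 1, 0.4, 0, -1]
  ]
}}

```text
time: 3.2
tool_pos: [0.4402, -0.2605, 0.1272]
tool_rot: [3.139, -0.003, -0.002]
contact_force: [1.4, -0.3, -1.8]
opening: 0.0386
grip_force: 40.0
```

Request:
{"method": "jog_arm", "body": {
  "plan": [
    [0, 0.5, 0, 0, -1],
    [0.1, 1, 0, 0, -1]
  ]
}}

```text
time: 3.4
tool_pos: [0.4461, -0.1775, 0.1253]
tool_rot: [-3.141, 0.002, -0.001]
contact_force: [0.5, -0.1, -1.8]
opening: 0.0384
grip_force: 40.0
```

Request:
{"method": "jog_arm", "body": {
  "plan": [
    [0, 0.5, 0, 0, -1],
    [0.1, 1, 0, 0, -1]
  ]
}}

```text
time: 3.6
tool_pos: [0.4541, -0.0974, 0.1252]
tool_rot: [-3.141, 0.002, 0.0]
contact_force: [0.9, 0.1, -0.9]
opening: 0.039
grip_force: 40.0
```

Request:
{"method": "jog_arm", "body": {
  "plan": [
    [0, 0.5, 0, 0, -1],
    [0.1, 1, 0, 0, -1]
  ]
}}

```text
time: 3.8
tool_pos: [0.462, -0.0175, 0.1253]
tool_rot: [-3.141, 0.002, 0.0]
contact_force: [0.3, -0.8, -1.8]
opening: 0.0385
grip_force: 40.0
```

Request:
{"method": "jog_arm", "body": {
  "plan": [
    [0, 0.5, 0, 0, -1],
    [0.1, 1, 0, 0, -1]
  ]
}}

```text
time: 4.0
tool_pos: [0.47, 0.0624, 0.1252]
tool_rot: [3.142, 0.002, 0.0]
contact_force: [0.6, -0.7, -1.7]
opening: 0.0387
grip_force: 40.0
```

Request:
{"method": "jog_arm", "body": {
  "plan": [
    [0.05, 0.5, 0, 0, -1],
    [0.1, 0.8, 0, 0, -1],
    [0.1, 1, 0, 0, -1]
  ]
}}

```text
time: 4.3
tool_pos: [0.4789, 0.1427, 0.1252]
tool_rot: [-3.142, 0.001, 0.002]
contact_force: [-0.3, 0.2, -1.2]
opening: 0.0385
grip_force: 40.0
```

Request:
{"method": "jog_arm", "body": {
  "plan": [
    [0.05, 0.33, -0.1, 0, -1],
    [0.05, 0.33, -0.5, 0, -1],
    [0.05, 0.33, -0.8, 0, -1],
    [0.05, 0.33, -0.8, 0, -1],
    [0.05, 0.33, -0.8, 0, -1]
  ]
}}

```text
time: 4.8
tool_pos: [0.483, 0.167, 0.0617]
tool_rot: [3.141, 0.002, 0.0]
contact_force: [0.8, 0.6, -1.4]
opening: 0.0387
grip_force: 40.0
```

Request:
{"method": "jog_arm", "body": {
  "plan": [
    [0, 0, -0.2, 0, -1],
    [0, 0, -0.4, 0, -1],
    [0, 0, -0.48, 0, -1],
    [0, 0, -0.52, 0, -1],
    [0, 0, -0.52, 0, -1]
  ]
}}

```text
time: 5.3
tool_pos: [0.4838, 0.167, 0.0209]
tool_rot: [-3.142, -0.001, 0.0]
contact_force: [0.5, -0.5, -1.7]
opening: 0.0387
grip_force: 40.0
```

Request:
{"method": "jog_arm", "body": {
  "plan": [
    [0, 0, 0, 0, 0.3],
    [0, 0, 0, 0, 0.3],
    [0, 0, 0, 0, 0.3],
    [0, 0, 0, 0, 0.3],
    [0, 0, 0.3, 0, 0.3],
    [0, 0, 0.6, 0, 0.3],
    [0, 0, 1, 0, 0.3],
    [0, 0, 1, 0, 0.3]
  ]
}}

```text
time: 6.1
tool_pos: [0.4859, 0.1676, 0.1042]
tool_rot: [-3.14, -0.008, 0.0]
contact_force: [-0.3, -0.5, -0.2]
opening: 0.0599
grip_force: 0.0
```

Request:
{"method": "jog_arm", "body": {
  "plan": [
    [0.3, -0.3, 0.2, 0.09, 0.3],
    [0.6, -0.6, 0.2, 0.18, 0.3],
    [1, -1, 0.2, 0.27, 0.3]
  ]
}}

```text
time: 6.4
tool_pos: [0.5635, 0.0871, 0.1165]
tool_rot: [-3.141, -0.0, 0.432]
contact_force: [0.2, 0.8, -1.0]
opening: 0.0601
grip_force: 0.0
```

Request:
{"method": "jog_arm", "body": {
  "plan": [
    [0.5, -0.5, 0, 0.09, 0.3],
    [1, -0.9, 0, 0.09, 0.3],
    [1, -0.9, 0, 0.09, 0.3]
  ]
}}

```text
time: 6.7
tool_pos: [0.6464, 0.0108, 0.1152]
tool_rot: [3.139, -0.001, 0.562]
contact_force: [0.1, 0.2, -0.5]
opening: 0.0599
grip_force: 0.0
```

Request:
{"method": "jog_arm", "body": {
  "plan": [
    [0.15, -0.01, 0, 0, 0.3],
    [0.15, -0.01, 0, 0, 0.3],
    [0.15, -0.01, 0, 0, 0.3],
    [0.15, -0.01, 0, 0, 0.3]
  ]
}}

```text
time: 7.1
tool_pos: [0.6545, 0.015, 0.1162]
tool_rot: [-3.141, 0.001, 0.567]
contact_force: [0.2, 0.4, 0.1]
opening: 0.0594
grip_force: 0.0
```

Request:
{"method": "jog_arm", "body": {
  "plan": [
    [0.01, -0.01, -0.4, 0, 0.3],
    [0.01, -0.01, -0.8, 0, 0.3],
    [0.01, -0.01, -1, 0, 0.3],
    [0.01, -0.01, -1, 0, 0.3]
  ]
}}

```text
time: 7.5
tool_pos: [0.6537, 0.0142, 0.0337]
tool_rot: [-3.138, 0.005, 0.566]
contact_force: [-0.2, -0.1, -0.6]
opening: 0.06
grip_force: 0.0
```

Request:
{"method": "jog_arm", "body": {
  "plan": [
    [0, 0, -0.1, 0, 0.3],
    [0, 0, -0.1, 0, 0],
    [0, 0, -0.1, 0, -0.2],
    [0, 0, -0.1, 0, -1],
    [0, 0, -0.1, 0, -1],
    [0, 0, -0.1, 0, -1],
    [0, 0, -0.1, 0, -1],
    [0, 0, -0.1, 0, -1],
    [0, 0, -0.1, 0, -1]
  ]
}}

```text
time: 8.4
tool_pos: [0.6566, 0.0133, 0.029]
tool_rot: [3.141, -0.001, 0.566]
contact_force: [0.9, -0.4, 5.5]
opening: 0.0297
grip_force: 40.0
```

Request:
{"method": "jog_arm", "body": {
  "plan": [
    [0, 0, 0.1, 0, -1],
    [0, 0, 0.3, 0, -1],
    [0, 0, 0.6, 0, -1],
    [0, 0, 1, 0, -1],
    [0, 0, 1, 0, -1],
    [0, 0, 1, 0, -1]
  ]
}}

```text
time: 9.0
tool_pos: [0.6559, 0.0136, 0.1083]
tool_rot: [-3.142, 0.0, 0.566]
contact_force: [-0.7, 0.4, -1.5]
opening: 0.0297
grip_force: 40.0
```

Request:
{"method": "jog_arm", "body": {
  "plan": [
    [0, 0.3, 0, -0.09, -1],
    [0, 0.6, 0, -0.18, -1],
    [0, 1, 0, -0.27, -1]
  ]
}}

```text
time: 9.3
tool_pos: [0.6549, 0.0932, 0.1059]
tool_rot: [-3.142, 0.004, 0.134]
contact_force: [-0.3, 0.6, -2.9]
opening: 0.0298
grip_force: 40.0
```

Request:
{"method": "jog_arm", "body": {
  "plan": [
    [-0.02, 0.4, 0, -0.09, -1],
    [-0.02, 0.8, 0, -0.09, -1],
    [-0.02, 0.93, -0.2, -0.09, -1],
    [-0.02, 0.93, -0.5, -0.09, -1],
    [-0.02, 0.93, -0.8, -0.09, -1],
    [-0.02, 0.93, -0.8, -0.09, -1],
    [-0.02, 0.93, -0.8, -0.09, -1]
  ]
}}

```text
time: 10.0
tool_pos: [0.6537, 0.1672, 0.0427]
tool_rot: [3.141, 0.003, -0.0]
contact_force: [0.6, -0.3, -1.0]
opening: 0.0297
grip_force: 40.0
```

Request:
{"method": "jog_arm", "body": {
  "plan": [
    [0, 0, -0.06, 0, -1],
    [0, 0, -0.1, 0, -1],
    [0, 0, -0.1, 0, -1],
    [0, 0, -0.1, 0, 0.1],
    [0, 0, -0.1, 0, 0.1],
    [0, 0, -0.1, 0, 0.1],
    [0, 0, -0.1, 0, 0.1],
    [0, 0, 0.3, 0, 0.1],
    [0, 0, 0.6, 0, 0.1],
    [0, 0, 0.95, 0, 0.1],
    [0, 0, 0.95, 0, 0.1]
  ]
}}

```text
time: 11.1
tool_pos: [0.6571, 0.1683, 0.1253]
tool_rot: [-3.14, -0.009, 0.0]
contact_force: [1.0, 0.2, 0.9]
opening: 0.0505
grip_force: 0.0
```

Request:
{"method": "jog_arm", "body": {
  "plan": [
    [-0.2, 0.5, 0, 0, 0.1],
    [-0.4, 1, 0, 0, 0.1]
  ]
}}

```text
time: 11.3
tool_pos: [0.6225, 0.2475, 0.1198]
tool_rot: [3.141, 0.0, -0.003]
contact_force: [1.0, 0.8, -0.7]
opening: 0.0507
grip_force: 0.0
```

Request:
{"method": "jog_arm", "body": {
  "plan": [
    [-0.2, 0.5, 0, 0, 0.1],
    [-0.32, 1, 0, 0, 0.1]
  ]
}}

```text
time: 11.5
tool_pos: [0.5955, 0.3292, 0.1197]
tool_rot: [3.141, 0.001, 0.0]
contact_force: [1.2, 0.3, 0.7]
opening: 0.0504
grip_force: 0.0
```

Request:
{"method": "jog_arm", "body": {
  "plan": [
    [0, 0.2, 0, 0, 0.1],
    [0, 0.39, 0, 0, 0.1],
    [0, 0.39, -0.3, 0, 0.1],
    [0, 0.39, -0.3, 0, 0.1],
    [0, 0.39, -0.3, 0, 0.1]
  ]
}}

```text
time: 12.0
tool_pos: [0.5972, 0.3579, 0.0957]
tool_rot: [3.14, 0.002, -0.001]
contact_force: [0.6, -0.1, 0.2]
opening: 0.0506
grip_force: 0.0
```

Request:
{"method": "jog_arm", "body": {
  "plan": [
    [-0.01, 0.01, -0.4, 0, 0.1],
    [-0.01, 0.01, -0.75, 0, 0.1],
    [-0.01, 0.01, -0.9, 0, 0.1],
    [-0.01, 0.01, -0.9, 0, 0.1],
    [-0.01, 0.01, -0.9, 0, -1],
    [-0.01, 0.01, -0.9, 0, -1],
    [-0.01, 0.01, -0.9, 0, -1],
    [-0.01, 0.01, -0.9, 0, -1],
    [-0.01, 0.01, -0.9, 0, -1],
    [-0.01, 0.01, -0.9, 0, -1]
  ]
}}

```text
time: 13.0
tool_pos: [0.5967, 0.3599, 0.0255]
tool_rot: [-3.141, -0.002, 0.0]
contact_force: [-1.2, -1.6, 6.6]
opening: 0.0232
grip_force: 40.0
```

Request:
{"method": "jog_arm", "body": {
  "plan": [
    [0, 0, 0.1, 0, -1],
    [0, 0, 0.3, 0, -1],
    [0, 0, 0.6, 0, -1],
    [0, 0, 1, 0, -1],
    [0, 0, 1, 0, -1]
  ]
}}

```text
time: 13.5
tool_pos: [0.5988, 0.3613, 0.1105]
tool_rot: [-3.137, -0.009, 0.0]
contact_force: [1.6, -0.0, -2.9]
opening: 0.0232
grip_force: 40.0
```

Request:
{"method": "jog_arm", "body": {
  "plan": [
    [-0.1, -0.3, 0, 0, -1],
    [-0.2, -0.6, 0, 0, -1],
    [-0.34, -1, 0, 0, -1]
  ]
}}

```text
time: 13.8
tool_pos: [0.5681, 0.2797, 0.1033]
tool_rot: [3.142, 0.001, 0.002]
contact_force: [1.5, 0.1, -3.3]
opening: 0.0233
grip_force: 40.0
```

Request:
{"method": "jog_arm", "body": {
  "plan": [
    [0, -0.5, 0, 0, -1],
    [0, -1, 0, 0, -1]
  ]
}}

```text
time: 14.0
tool_pos: [0.5679, 0.1989, 0.1036]
tool_rot: [3.141, 0.001, 0.002]
contact_force: [1.7, -0.1, -3.2]
opening: 0.0228
grip_force: 40.0
```

Request:
{"method": "jog_arm", "body": {
  "plan": [
    [0, -0.2, 0, 0, -1],
    [0, -0.4, 0, 0, -1],
    [0, -0.4, -0.3, 0, -1],
    [0, -0.4, -0.6, 0, -1],
    [0, -0.4, -0.8, 0, -1],
    [0, -0.4, -0.8, 0, -1],
    [0, -0.4, -0.8, 0, -1]
  ]
}}

```text
time: 14.7
tool_pos: [0.569, 0.1684, 0.0403]
tool_rot: [-3.142, 0.0, 0.001]
contact_force: [-0.2, 0.9, -4.0]
opening: 0.0234
grip_force: 40.0
```

Request:
{"method": "jog_arm", "body": {
  "plan": [
    [0, 0, -0.07, 0, -1],
    [0, 0, -0.12, 0, -1],
    [0, 0, -0.12, 0, -1],
    [0, 0, -0.12, 0, -0.05],
    [0, 0, -0.12, 0, -0.05],
    [0, 0, -0.12, 0, -0.05],
    [0, 0, -0.12, 0, -0.05],
    [0, 0, 0.3, 0, -0.05],
    [0, 0, 0.6, 0, -0.05],
    [0, 0, 0.9, 0, -0.05],
    [0, 0, 0.9, 0, -0.05]
  ]
}}

```text
time: 15.8
tool_pos: [0.5711, 0.1682, 0.1161]
tool_rot: [-3.141, -0.007, 0.0]
contact_force: [0.3, 0.3, -1.2]
opening: 0.0436
grip_force: 0.0
```

Request:
{"method": "jog_arm", "body": {
  "plan": [
    [-0.5, 0.5, 0, -0.06, 0.35],
    [-1, 1, 0, -0.06, 0.35]
  ]
}}

```text
time: 16.0
tool_pos: [0.4977, 0.2384, 0.1116]
tool_rot: [3.141, 0.0, -0.1]
contact_force: [-0.8, 2.0, -1.2]
opening: 0.0554
grip_force: 0.0
```

Request:
{"method": "jog_arm", "body": {
  "plan": [
    [-0.5, 0.5, 0, 0, 0.35],
    [-1, 1, 0, 0, 0.35]
  ]
}}

```text
time: 16.2
tool_pos: [0.4258, 0.31, 0.1117]
tool_rot: [3.141, 0.001, -0.095]
contact_force: [0.3, 1.4, -0.4]
opening: 0.0616
grip_force: 0.0
```

Request:
{"method": "jog_arm", "body": {
  "plan": [
    [-0.05, 0.22, -0.1, 0, 0.35],
    [-0.05, 0.22, -0.3, 0, 0.35],
    [-0.05, 0.22, -0.5, 0, 0.35],
    [-0.05, 0.22, -0.5, 0, 0.35],
    [-0.05, 0.22, -0.5, 0, 0.35]
  ]
}}

```text
time: 16.7
tool_pos: [0.4233, 0.3267, 0.072]
tool_rot: [3.141, 0.001, -0.094]
contact_force: [0.6, 1.3, -0.0]
opening: 0.0617
grip_force: 0.0
```

Request:
{"method": "jog_arm", "body": {
  "plan": [
    [-0.23, 0.23, 0, 0, 0.35],
    [-0.23, 0.23, 0, 0, 0.35],
    [-0.23, 0.23, -0.4, 0, 0.35],
    [-0.23, 0.23, -0.72, 0, 0.35],
    [-0.23, 0.23, -0.72, 0, 0.35],
    [-0.23, 0.23, -0.72, 0, -1],
    [-0.23, 0.23, -0.72, 0, -1],
    [-0.23, 0.23, -0.72, 0, -1],
    [-0.23, 0.23, -0.72, 0, -1],
    [-0.23, 0.23, -0.72, 0, -1],
    [-0.23, 0.23, -0.72, 0, -1]
  ]
}}

```text
time: 17.8
tool_pos: [0.4062, 0.3456, 0.0162]
tool_rot: [-3.14, -0.003, -0.094]
contact_force: [0.1, -2.2, 7.2]
opening: 0.0461
grip_force: 39.8
```

Request:
{"method": "jog_arm", "body": {
  "plan": [
    [0, 0, 0.1, 0, -1],
    [0, 0, 0.3, 0, -1],
    [0, 0, 0.6, 0, -1],
    [0, 0, 1, 0, -1],
    [0, 0, 1, 0, -1]
  ]
}}

```text
time: 18.3
tool_pos: [0.4071, 0.3468, 0.099]
tool_rot: [-3.137, -0.006, -0.094]
contact_force: [0.5, 1.1, -1.6]
opening: 0.0457
grip_force: 39.8
```

Request:
{"method": "jog_arm", "body": {
  "plan": [
    [0, -0.2, 0.2, 0, -1],
    [0, -0.5, 0.4, 0, -1],
    [0, -1, 0.4, 0, -1]
  ]
}}

```text
time: 18.6
tool_pos: [0.406, 0.2661, 0.1282]
tool_rot: [-3.139, -0.003, -0.092]
contact_force: [1.5, -0.6, -1.9]
opening: 0.0454
grip_force: 39.8
```

Request:
{"method": "jog_arm", "body": {
  "plan": [
    [0, -0.5, 0, 0, -1],
    [0, -1, 0, 0, -1]
  ]
}}

```text
time: 18.8
tool_pos: [0.4043, 0.184, 0.1265]
tool_rot: [3.141, 0.001, -0.093]
contact_force: [0.3, -0.4, -1.4]
opening: 0.0455
grip_force: 39.8
```

Request:
{"method": "jog_arm", "body": {
  "plan": [
    [0, -0.5, 0, 0, -1],
    [0.2, -1, 0, 0, -1]
  ]
}}

```text
time: 19.0
tool_pos: [0.4188, 0.1041, 0.1263]
tool_rot: [3.141, 0.003, -0.093]
contact_force: [1.1, 0.5, -1.7]
opening: 0.0455
grip_force: 39.8
```

Request:
{"method": "jog_arm", "body": {
  "plan": [
    [0.2, -0.5, 0, 0, -1],
    [0.4, -1, 0, 0, -1]
  ]
}}

```text
time: 19.2
tool_pos: [0.453, 0.0237, 0.1265]
tool_rot: [-3.141, 0.001, -0.094]
contact_force: [0.3, 0.5, -2.0]
opening: 0.0456
grip_force: 39.8
```

Request:
{"method": "jog_arm", "body": {
  "plan": [
    [0.2, -0.5, 0, 0, -1],
    [0.4, -1, 0, 0, -1]
  ]
}}

```text
time: 19.4
tool_pos: [0.485, -0.0563, 0.1264]
tool_rot: [-3.141, 0.001, -0.094]
contact_force: [0.8, 0.5, -1.8]
opening: 0.0456
grip_force: 39.8
```

Request:
{"method": "jog_arm", "body": {
  "plan": [
    [0.2, -0.5, 0, 0.08, -1],
    [0.4, -0.8, 0, 0.15, -1],
    [0.4, -1, 0, 0.15, -1]
  ]
}}

```text
time: 19.7
tool_pos: [0.5181, -0.1368, 0.1261]
tool_rot: [3.141, -0.0, 0.142]
contact_force: [0.9, 1.2, -2.3]
opening: 0.0452
grip_force: 39.8
```

Request:
{"method": "jog_arm", "body": {
  "plan": [
    [0, -0.4, 0, 0, -1],
    [0, -0.6, 0, 0, -1],
    [0, -0.6, -0.3, 0, -1],
    [0, -0.6, -0.6, 0, -1],
    [0, -0.6, -0.8, 0, -1],
    [0, -0.6, -0.8, 0, -1],
    [0, -0.6, -0.8, 0, -1]
  ]
}}

```text
time: 20.4
tool_pos: [0.517, -0.1822, 0.063]
tool_rot: [-3.141, 0.0, 0.141]
contact_force: [-0.0, 0.6, -0.7]
opening: 0.0457
grip_force: 39.8
```

Request:
{"method": "jog_arm", "body": {
  "plan": [
    [0.02, 0, -0.2, 0, -1],
    [0.02, 0, -0.4, 0, -1],
    [0.02, 0, -0.48, 0, -1],
    [0.02, 0, -0.52, 0, -1],
    [0.02, 0, -0.52, 0, -1],
    [0.02, 0, -0.52, 0, 0.35],
    [0.02, 0, -0.52, 0, 0.35],
    [0.02, 0, -0.52, 0, 0.35],
    [0.02, 0, -0.52, 0, 0.35],
    [0.02, 0, -0.2, 0, 0.35],
    [0.02, 0, 0.2, 0, 0.35],
    [0.02, 0, 0.5, 0, 0.35]
  ]
}}

```text
time: 21.6
tool_pos: [0.5191, -0.1829, 0.1044]
tool_rot: [3.141, -0.001, 0.142]
contact_force: [0.5, 0.5, 0.4]
opening: 0.0623
grip_force: 0.0
```

Request:
{"method": "jog_arm", "body": {
  "plan": [
    [0.2, -0.4, 0, 0, 0.65],
    [0.3, -0.8, 0, 0, 0.65],
    [0.3, -0.8, 0, 0, 0.65]
  ]
}}

```text
time: 21.9
tool_pos: [0.5437, -0.2504, 0.1032]
tool_rot: [3.139, -0.002, 0.139]
contact_force: [0.1, -0.1, 0.9]
opening: 0.0752
grip_force: 0.0
```

Request:
{"method": "jog_arm", "body": {
  "plan": [
    [0.2, -0.4, 0, 0, 0.65],
    [0.27, -0.84, 0, 0, 0.65],
    [0.27, -0.84, -0.3, 0, 0.65],
    [0.27, -0.84, -0.3, 0, 0.65],
    [0.27, -0.84, -0.3, 0, 0.65]
  ]
}}

```text
time: 22.4
tool_pos: [0.5638, -0.3128, 0.0783]
tool_rot: [-3.14, 0.002, 0.142]
contact_force: [0.4, 0.3, -0.2]
opening: 0.0757
grip_force: 0.0
```

Down .0783 → .0155 is −0.78.

Request:
{"method": "jog_arm", "body": {
  "plan": [
    [0, 0, -0.4, 0, 0.65],
    [0, 0, -0.7, 0, 0.65],
    [0, 0, -0.78, 0, 0.65],
    [0, 0, -0.78, 0, 0.65],
    [0, 0, -0.78, 0, -1],
    [0, 0, -0.78, 0, -1],
    [0, 0, -0.78, 0, -1],
    [0, 0, -0.78, 0, -1],
    [0, 0, -0.78, 0, -1],
    [0, 0, -0.78, 0, -1]
  ]
}}

```text
time: 23.4
tool_pos: [0.5651, -0.3146, 0.0177]
tool_rot: [3.14, -0.002, 0.142]
contact_force: [-0.2, -0.2, 6.1]
opening: 0.054
grip_force: 40.0
```

Request:
{"method": "jog_arm", "body": {
  "plan": [
    [0, 0, 0.1, 0, -1],
    [0, 0, 0.3, 0, -1],
    [0, 0, 0.6, 0, -1],
    [0, 0, 1, 0, -1],
    [0, 0, 1, 0, -1],
    [0, 0, 1, 0, -1]
  ]
}}

```text
time: 24.0
tool_pos: [0.564, -0.3137, 0.096]
tool_rot: [-3.141, 0.0, 0.142]
contact_force: [0.7, -0.5, -5.4]
opening: 0.0545
grip_force: 40.0
```

Request:
{"method": "jog_arm", "body": {
  "plan": [
    [0.1, 0.3, 0, 0, -1],
    [0.2, 0.6, 0, 0, -1],
    [0.3, 0.9, 0, 0, -1]
  ]
}}

```text
time: 24.3
tool_pos: [0.587, -0.2405, 0.0936]
tool_rot: [-3.139, 0.004, 0.141]
contact_force: [0.0, -0.7, -4.2]
opening: 0.0543
grip_force: 40.0
```

Request:
{"method": "jog_arm", "body": {
  "plan": [
    [0.1, 0.4, 0, 0, -1],
    [0.19, 0.89, 0, 0, -1],
    [0.19, 0.89, -0.2, 0, -1],
    [0.19, 0.89, -0.5, 0, -1],
    [0.19, 0.89, -0.8, 0, -1],
    [0.19, 0.89, -0.8, 0, -1],
    [0.19, 0.89, -0.8, 0, -1]
  ]
}}

```text
time: 25.0
tool_pos: [0.6025, -0.1703, 0.0309]
tool_rot: [-3.14, 0.003, 0.142]
contact_force: [0.3, -0.7, -2.3]
opening: 0.0541
grip_force: 40.0
```

Request:
{"method": "jog_arm", "body": {
  "plan": [
    [0, 0, -0.06, 0, -1],
    [0, 0, -0.1, 0, -1],
    [0, 0, -0.1, 0, -1],
    [0, 0, -0.1, 0, 0.55],
    [0, 0, -0.1, 0, 0.55],
    [0, 0, -0.1, 0, 0.55],
    [0, 0, -0.1, 0, 0.55],
    [0, 0, 0.3, 0, 0.55],
    [0, 0, 0.6, 0, 0.55],
    [0, 0, 1, 0, 0.55],
    [0, 0, 1, 0, 0.55]
  ]
}}

```text
time: 26.1
tool_pos: [0.6062, -0.1718, 0.1175]
tool_rot: [3.137, -0.008, 0.142]
contact_force: [1.0, -0.4, 0.0]
opening: 0.0715
grip_force: 0.0
```

Request:
{"method": "jog_arm", "body": {
  "plan": [
    [-0.5, -0.5, 0.3, 0, 0.55],
    [-1, -1, 0.6, 0, 0.55],
    [-1, -1, 0.6, 0, 0.55]
  ]
}}

```text
time: 26.4
tool_pos: [0.5218, -0.253, 0.1617]
tool_rot: [3.14, -0.001, 0.14]
contact_force: [0.5, 0.3, 0.0]
opening: 0.0711
grip_force: 0.0
```

Request:
{"method": "jog_arm", "body": {
  "plan": [
    [-0.5, -0.5, 0, 0, 0.55],
    [-1, -1, 0, 0, 0.55],
    [-1, -1, 0, 0, 0.55]
  ]
}}

```text
time: 26.7
tool_pos: [0.4405, -0.3335, 0.1602]
tool_rot: [3.141, 0.001, 0.138]
contact_force: [-0.3, 0.5, -0.1]
opening: 0.0713
grip_force: 0.0
```

Request:
{"method": "jog_arm", "body": {
  "plan": [
    [-0.3, -0.5, 0, 0, 0.55],
    [-0.3, -1, 0, 0, 0.55],
    [-0.3, -1, 0, 0, 0.55],
    [-0.3, -1, 0, 0, 0.55]
  ]
}}

```text
time: 27.1
tool_pos: [0.4195, -0.4107, 0.1596]
tool_rot: [-3.14, 0.0, 0.14]
contact_force: [0.3, 0.1, -0.1]
opening: 0.0712
grip_force: 0.0
```

Run:
```python
from h import *
a=cams.read_camera("top");b=cams.read_camera("side")
r=lambda i,u,v,w,h,s:cv2.resize(i[v:v+h,u:u+w],None,fx=s,fy=s,interpolation=cv2.INTER_CUBIC)
cv2.imwrite("pics/end_t.png",r(a,160,80,266,200,3));cv2.imwrite("pics/end_s.png",r(b,160,120,266,200,3))
print(readout.observe()["tool_pos"],readout.observe()["time"])
for p in((.4842,.1667,.035),(.5692,.1673,.055),(.6542,.1679,.065),(.5188,-.1817,.035),(.6031,-.1704,.035)): print(((w2px("top",p)-[160,80])*3).round())
```

```text
[ 0.41987515 -0.40942003  0.15989569] 27.2
[227. 499.]
[224. 396.]
[221. 291.]
[647. 454.]
[632. 353.]
```

View pics/end_t.png

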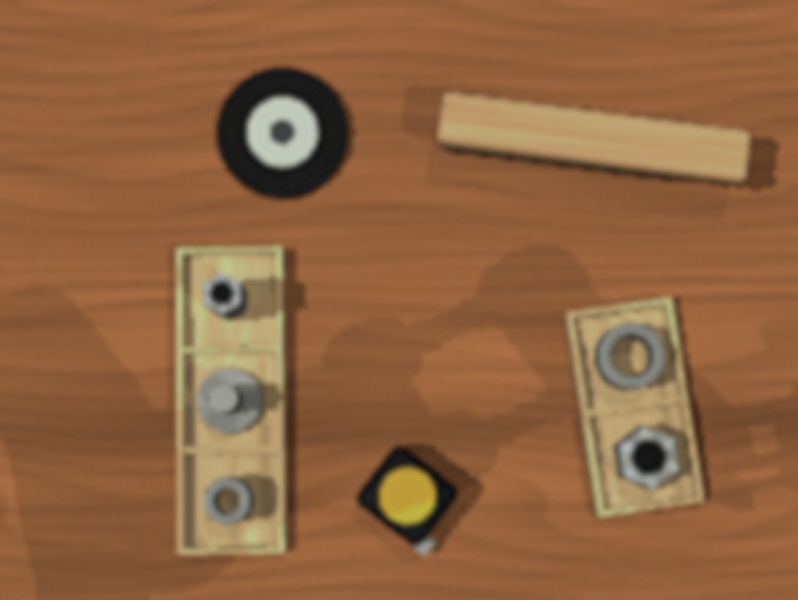

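View pics/end_s.png

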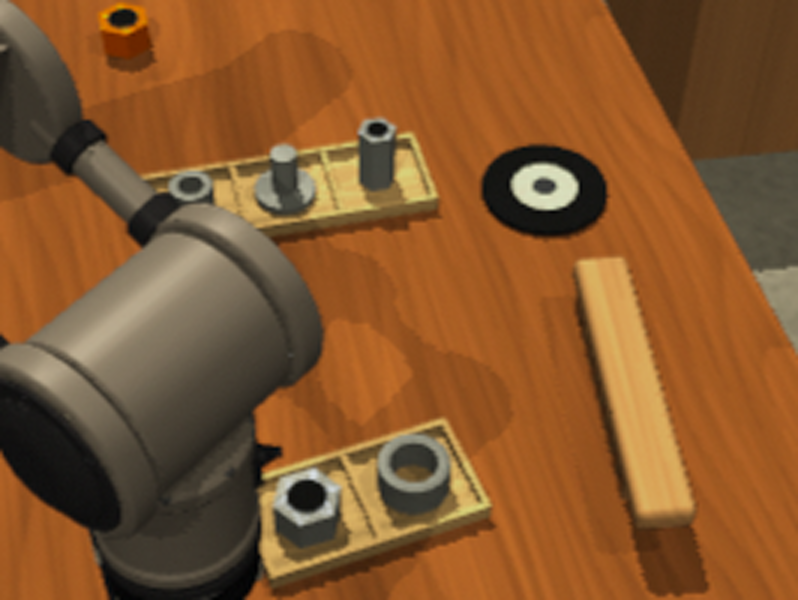

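All five parts stand upright in their pockets. In the enlarged top view their tops are at (222,293), (224,398), (228,499), (648,457) and (632,356), within a few pixels of the predicted spots. The tape, brush and disc have not moved.

```bash
python3 -c "
from cell import ticket
print(ticket.hand_in())"
```

```text
the job is handed in; nothing more can be done
None
```

Both kits are made up and the job was handed in at about 27 s: the final pictures show all five parts upright in their pockets and the tape measure, brush and disc where they lay, but hand-in returned no verdict.

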